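# Screw the purge elbow into the clamped coupling and clock it to the mark

### The job

Take the brass purge elbow from the wooden block, drop its spigot into the steel coupling held in the vise so that its two lugs pass the slots, and screw it gently clockwise (seen from above) until the rubber seal resists. Keep turning against the seal and stop with the hose outlet pointing over the yellow mark on the fixed jaw, without running past it, then let go; do not force it, and leave the hammer, can and magnet where they are.

Things in the scene. Friction and masses are not known exactly. Their poses are not given: they have to be found in the camera images.
- elbow: Brass elbow, 0.22 kg. Origin: centre of the flat nose of its spigot; z along the spigot, up as it starts (upright in the block, origin 10 mm above the table); x points along the hose outlet. Along z: spigot to 26 mm, diameter 28 (nose tapers from 20 at 0 to 28 at 8 mm); collar diameter 52 to 32 mm; neck diameter 27 to 43 mm; square body to 73 mm; barbed outlet diameter 25 at 58 mm.
- grip (a point): On the elbow's axis, 60 mm above its origin, axes as the elbow's: the middle of the square body to grip, 36 mm long along x and 28 mm wide between the two flats along y, from 43 to 73 mm above the origin.
- lugs (a point): On the elbow's axis, 9 mm above its origin, axes as the elbow's: two round lugs, diameter 6 mm, stick out of the spigot here along +x and -x, to 20 mm from the axis.
- outlet (a point): Centre of the mouth of the elbow's hose outlet: 62 mm along the elbow's x from the axis, 58 mm above its origin.
- block: Fixed wooden block 110 x 110 x 36 mm high with one hole of diameter 45 mm, 31 mm deep, in which the elbow stands. Origin: centre of its underside, on the table.
- vise: Fixed blue vise that clamps the coupling upright, 100 mm wide. Origin on the table under the coupling's axis; z up; x points along the jaws' travel towards the fixed jaw, which bears the yellow mark. Jaw tops are 100 mm above the table. A T-handle reaches 170 mm along -x at height 50 mm.
- mouth (a point): Centre of the coupling's top, 120 mm above the table, axes as the vise's. Steel coupling, outer diameter 62: a lip with a hole of diameter 31 mm and two opposite slots for the lugs, 43 mm across and 5 mm deep; bore of 43 mm below. With the lugs resting on the lip, the elbow's origin is 6 mm below this point; dropped through the slots, resting on the seal, about 18 mm.
- slot (a point): Where one slot of the lip nominally lies, 18 mm from the axis, 65 degrees counter-clockwise (from above) of the vise's x; the outlet must enter on this side, or it ends up pointing away from the mark. The coupling sits in the jaws turned up to 0.25 rad either way, which this point does not show: look or feel. The slots give the lugs about 7 degrees of play either way.
- seat (a point): Top of the rubber seal in the coupling, 17.6 mm below its top (5 N per mm). It screws clockwise only: after 30 to 36 degrees of easy turning the lip draws the elbow down 0.065 mm per degree against the seal, 1 to 3 mm and some 0.1 to 0.3 N m at the mark (50 to 80 degrees); the gripper must follow it down. Friction keeps it where it is left. A solid stop lies 95 degrees past the slots, or at once the wrong way.
- mark (a point): Middle of the yellow painted stripe on top of the fixed jaw, 62 mm along the vise's x from the coupling's axis, 100 mm above the table; axes as the vise's.
- hammer: Bystander: orange-handled hammer, 260 mm long, lying on the table; origin under its middle, x along its length.
- can: Bystander: closed can with a red label, diameter 60, 110 mm high; origin at the centre of its underside.
- magnet: Bystander: red welding magnet, a block 90 x 90 x 22 mm; origin at the centre of its underside.
Not all that is in view belongs to the job. What is meant by the elbow is not blue or pink, and is the smaller of those in its own colour.

How it is judged:
By the outcome, as a careful person would: the job done as asked, in the order asked, and still so for the second after the job is handed in, with the robot touching nothing.
It also fails if it takes over 67 s, if anything falls off the work surface, if the arm or the gripper's body presses on something with over 40 N, if the wrist force passes 120 N, or if a joint passes its speed limit or range.

### The arm

A 7-joint arm with a two-finger parallel gripper is mounted at the origin on the work surface. World frame = base frame: x ahead of the robot, y to its left, z up, the work surface at z = 0. Lengths are in m, angles in rad, forces in N, time in s.
With the tool pointing down it reaches from about 0.425 to 0.825 m from the base axis. Payload 3.6 kg.
Tool frame: the origin (TCP) lies where the fingers leave the gripper's body, on its centre line; the fingertips stand 73 mm ahead of it and the grasp point (between the pads) lies 54 mm ahead of it; z points along the fingers, y is the line along which they close (so a half turn about z gives the same grasp; the last joint's range is limited). The gripper opens to 85 mm and grips with 20 to 120 N. Pads are 22 mm wide; open, the fingers measure 114 mm over their backs; the gripper's body (76 mm by 85 mm) begins 54 mm behind the grasp point. The pads swing forward as they close: fully open they stand 13 mm farther back than shut.
Start: joints at [-1.296, 0.615, -0.013, 1.423, 0.008, 1.103, -0.04], TCP at [0.193, 0.621, 0.304] pointing down, gripper open.
Joint ranges: [-3.12, 3.12], [-0.3, 2.06], [-1.34, 1.32], [0.26, 2.42], [-1.36, 4.5], [0.01, 1.98], [-2.84, 2.84]. Speed limits (rad/s): [2.79, 2.79, 3.14, 3.14, 3.14, 3.14, 3.14].

### API

Orientations are given as a unit quaternion [x, y, z, w].
In Python, from station import arm, snapshot, camera_info, ticket gives the robot as it stands. Calls block until the motion is done:
- arm.movep(position, orientation): joint-space move of the TCP to a pose.
- arm.line_to(position, velocity=0.15, ori=None): straight line of the TCP; ori=None keeps the orientation; velocity is the mean speed in m/s.
- arm.move_j(angles): joint-space move.
- arm.move_gripper(opening, effort=None): opening from 0.0 (shut) to 1.0 (fully open); effort is the grip in N (None keeps the last); returns when the fingers have stopped.
- arm.pause(seconds).
- arm.ik(position, orientation): joint angles nearest the present ones, or None.
- snapshot(name): name is "side" or "top" or "wrist"; returns the picture (480x640x3 uint8, blue, green, red); there is no depth.
- camera_info(name): a dict with "fx", "fy", "cx", "cy" (pixels), "R" (3x3) and "t" (3): a world point X has camera coordinates R X + t; the wrist camera has in their place "T_tool_cam" (4x4, takes a point from camera to tool coordinates, whose origin is the TCP and whose axes are the flange's). Camera axes: x right, y down, z forward; pixel columns grow to the right and rows downward; lengths in m; the calibration is good to about 2 mm. A picture is of the moment at which its call begins: read the wrist's pose just before it. camera_info takes no time and is no camera call.
A pose or a line that the arm cannot do raises arm.MotionError and nothing moves.
- ticket.finish_job(): hands the job in; it is judged then, once.
Readings, each from a call of its own:
- arm.read_time(): time.
- arm.read_joint_positions(): joint angles.
- arm.read_dq(): joint speeds.
- arm.read_effort(): joint torques, N m.
- arm.read_tool_pos(): TCP position.
- arm.read_eef_rot(): TCP orientation.
- arm.read_ft_force(): force on the tool from outside, world axes, zero at the start.
- arm.read_wrist_torque(): the same for the moment, N m.
- arm.read_opening(): opening from 0.0 (shut) to 1.0 (fully open).
- arm.read_finger_force(): force on a finger pad.
Only numpy, scipy, OpenCV 4.12 (cv2) and the standard library are available. Lean on these libraries where they do the work, as an engineer would, in place of code of your own. Each camera call takes 0.05 s, during which the arm holds its last target. There are 200 camera calls.

## Working session

There is one attempt and no reset: what is moved stays moved. The work goes in short steps, each a Python script; the robot and the scene stay as the last script left them, time stands still between calls to the robot, and variables do not carry over. Pictures are saved under pics/ and viewed, at most 10 in all, crops included, and the job is handed in when it is done.

```bash
ls; mkdir -p pics
python3 - <<'E'
from station import arm, snapshot, camera_info
import cv2,numpy as np
for n in("top","side"):
    cv2.imwrite(f"pics/{n}0.png",snapshot(n)); c=camera_info(n); print(n,{k:np.round(v,4).tolist() for k,v in c.items()})
print(camera_info("wrist"),arm.read_eef_rot(),arm.read_time())
E
```

```text
pics
top {'fx': 446.4828, 'fy': 446.4828, 'cx': 319.9347, 'cy': 238.5165, 'R': [[0.0229, -0.9997, 0.0042], [-0.9969, -0.0231, -0.0747], [0.0748, -0.0025, -0.9972]], 't': [-0.0244, 0.5471, 1.0307]}
side {'fx': 475.9397, 'fy': 475.9397, 'cx': 312.6919, 'cy': 242.6361, 'R': [[0.9438, -0.3299, -0.0189], [-0.2144, -0.5679, -0.7947], [0.2515, 0.7541, -0.6067]], 't': [-0.534, 0.1842, 1.0527]}
{'fx': 401.2526952263032, 'fy': 401.2526952263032, 'cx': 316.8986608925305, 'cy': 243.44021826248678, 'T_tool_cam': array([[ 2.64361277e-04, -9.61403269e-01, -2.75143025e-01,
         6.90402811e-02],
       [ 9.99999948e-01,  3.04719499e-04, -1.03935251e-04,
         2.65146614e-04],
       [ 1.83765135e-04, -2.75142983e-01,  9.61403300e-01,
        -6.89959280e-02],
       [ 0.00000000e+00,  0.00000000e+00,  0.00000000e+00,
         1.00000000e+00]])} [ 1.49799505e-01  9.88715708e-01 -1.15489719e-03 -1.51791450e-04] 0.1
```

View pics/top0.png

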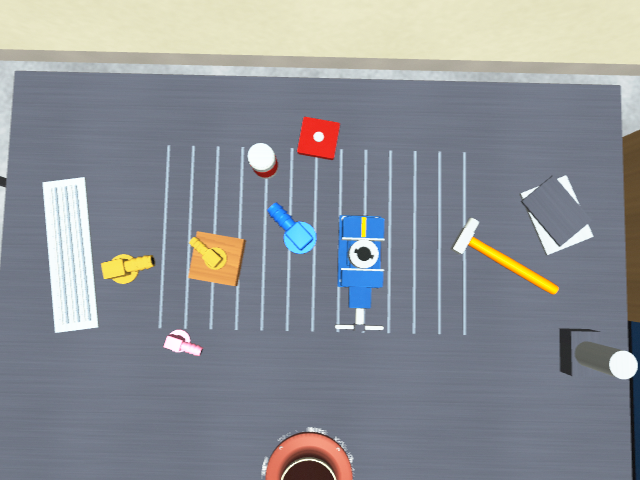

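View pics/side0.png

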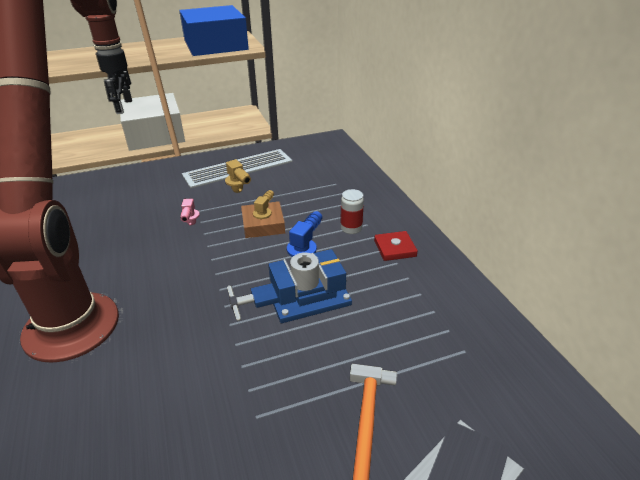

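The top view shows the small brass elbow in the wooden block near (213,257), with its outlet toward (195,242). The coupling is at (363,253), and the mark at (363,228) is straight ahead of it. The larger brass elbow at (125,268) is a decoy. Next I'll look at both with the wrist camera.

```bash
cat > h.py <<'E'
from station import arm, snapshot, camera_info, ticket
import cv2, numpy as np
from scipy.spatial.transform import Rotation as Ro
def q(yaw): return [np.cos(yaw/2),np.sin(yaw/2),0,0]
def cast(px,z,n=None,pose=None):
    """pixels -> world points on plane z; pose=(pos,quat) for the wrist camera"""
    c=camera_info("wrist" if pose else n); px=np.atleast_2d(np.asarray(px,float))
    d=np.c_[(px[:,0]-c["cx"])/c["fx"],(px[:,1]-c["cy"])/c["fy"],np.ones(len(px))]
    if pose:
        Rw=Ro.from_quat(pose[1]).as_matrix();T=c["T_tool_cam"]
        o=pose[0]+Rw@T[:3,3]; D=d@(Rw@T[:3,:3]).T
    else:
        R=np.array(c["R"]); o=-R.T@np.array(c["t"]); D=d@R
    return o+D*((z-o[2])/D[:,2])[:,None]
def wshot(name):
    pose=(np.array(arm.read_tool_pos()),np.array(arm.read_eef_rot()))
    im=snapshot("wrist"); cv2.imwrite(f"pics/{name}.png",im)
    np.savez(f"pics/{name}.npz",p=pose[0],q=pose[1]); return im,pose
def load(name):
    f=np.load(f"pics/{name}.npz"); return cv2.imread(f"pics/{name}.png"),(f["p"],f["q"])
E
python3 - <<'E'
from h import *
e=cast([[213,257],[195,242]],.08,"top"); v=cast([[363.5,253],[363.5,228]],.12,"top")
m=cast([[363.5,228]],.10,"top")
print(e,v,m)
for y in (.85,.85+np.pi,.85-np.pi,0,1.13,np.pi,):
    for p in (e[0],v[0]):
        j=arm.ik([p[0],p[1],.3],q(y)); print(round(y,2),None if j is None else np.round(j,2))
E
```

```text
[[0.49654569 0.2238241  0.08      ]
 [0.52885159 0.26503288 0.08      ]] [[ 0.51127728 -0.10493191  0.12      ]
 [ 0.5646852  -0.10410067  0.12      ]] [[ 0.56670476 -0.10610094  0.1       ]]
0.85 [-0.81  0.5   0.54  1.75 -0.3   0.98 -0.88]
0.85 [-0.36  0.52  0.81  1.81 -0.44  1.   -0.1 ]
3.99 [-0.3   0.46 -0.25  1.73  0.13  0.96  1.82]
3.99 [ 0.1   0.42  0.09  1.8  -0.05  0.92  2.63]
-2.29 [-0.3   0.46 -0.25  1.73  0.13  0.96  1.82]
-2.29 [ 0.1   0.42  0.09  1.8  -0.05  0.92  2.63]
0 [-0.94  0.54  0.74  1.75 -0.42  1.01 -1.61]
0 [-0.49  0.62  1.07  1.82 -0.62  1.08 -0.76]
1.13 [-0.78  0.49  0.48  1.75 -0.26  0.97 -0.64]
1.13 [-0.32  0.5   0.73  1.81 -0.4   0.98  0.14]
3.14 [-0.47  0.45  0.    1.74 -0.    0.95  1.11]
3.14 [-0.03  0.43  0.28  1.8  -0.15  0.93  1.88]
```

Run:
```python
from h import *
arm.movep([.511,-.105,.27],q(0.5)); wshot("v1"); t1=arm.read_time()
arm.movep([.497,.224,.25],q(0.85)); wshot("e1")
print(t1,arm.read_time())
cv2.imwrite("pics/both.png",np.hstack([cv2.imread(f"pics/{n}.png")[40:440,120:520] for n in("v1","e1")]))
```

```text
2.9417 4.2417
```

View pics/both.png

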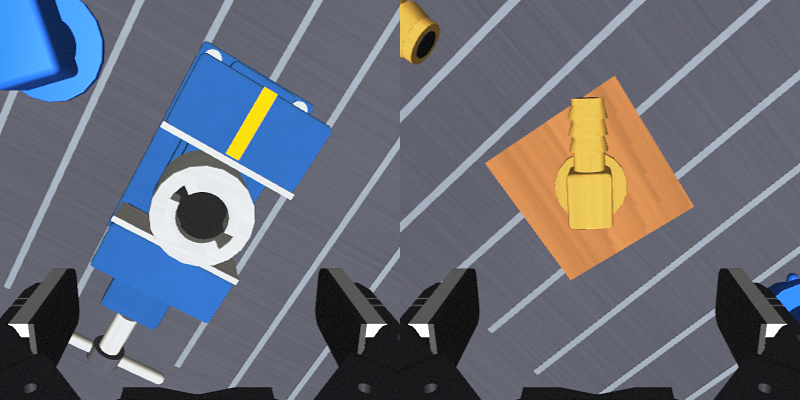

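The left half of the picture is the vise. The coupling mouth is at crop (202,212) with slots at about (178,192) and (225,240), and the stripe runs from (270,90) to (236,158). The right half is the elbow, upright, with its square body at (190,200) and its outlet straight up toward (189,100). Now I'll measure both.

Run:
```python
from h import *
im,P=load("v1"); hsv=cv2.cvtColor(im,cv2.COLOR_BGR2HSV); h,s,v=cv2.split(hsv)
big=lambda m:max(cv2.findContours(m.astype(np.uint8),cv2.RETR_EXTERNAL,cv2.CHAIN_APPROX_NONE)[0],key=cv2.contourArea)
# coupling outer rim
w=((s<40)&(v>200)); roi=np.zeros_like(w); roi[180:320,260:380]=1
c=cv2.convexHull(big(w&roi)); pts=cast(c[:,0],.12,pose=P)[:,:2]
(cx,cy),r=cv2.minEnclosingCircle(pts.astype(np.float32)); print("rim",cx,cy,r)
A=np.c_[2*pts,np.ones(len(pts))]; sol=np.linalg.lstsq(A,(pts**2).sum(1),rcond=None)[0]; print("fit",sol[:2],np.sqrt(sol[2]+sol[0]**2+sol[1]**2))
C=sol[:2]
ye=(h>22)&(h<36)&(s>150)&(v>120); ye[:, :260]=0
g=big(ye); y=cast(np.c_[np.where(ye)[::-1]],.10,pose=P)[:,:2]
M=y.mean(0); print("mark",M,"dist",np.linalg.norm(M-C),"az",np.degrees(np.arctan2(*(M-C)[::-1])))
u=np.linalg.svd(y-M)[2][0] if len(y)<4000 else np.linalg.eigh(np.cov(y.T))[1][:,1]; print("stripe dir",np.degrees(np.arctan2(u[1],u[0])))
# slots: sample intensity at radii
ys,xs=np.mgrid[150:350,230:400]; X=cast(np.c_[xs.ravel(),ys.ravel()],.12,pose=P)[:,:2]-C
rr=np.hypot(*X.T); az=np.degrees(np.arctan2(X[:,1],X[:,0])); val=v[150:350,230:400].ravel()
for a in range(-180,180,4):
    k=(abs(az-a-2)<2)&(rr>.0172)&(rr<.0205); k2=k&(val<200)
    if k2.mean()>0 and k2.sum()/k.sum()>.15: print(a+2,round(k2.sum()/k.sum(),2),end="; ")
print()
k=(rr<.0145)&(val<60)
im,P=load("e1"); hsv=cv2.cvtColor(im,cv2.COLOR_BGR2HSV); h,s,v=cv2.split(hsv)
print("elbow hsv",hsv[240,308],hsv[200,308],"wood",hsv[220,260],hsv[230,365])
br=(h>=19)&(h<32)&(s>90); br[:,:215]=0;br[:120]=0
b=big(br); print("bbox",cv2.boundingRect(b))
for y0 in range(130,275,6):
    x=np.where(br[y0,215:420])[0]+215
    if len(x): print(y0,x.min(),x.max(),(x.min()+x.max())/2,end=" | ")
```

```text
rim 0.506935179233551 -0.11156744509935379 0.037344951182603836
fit [ 0.50912253 -0.10907863] 0.03285290079491212
mark [ 0.56517369 -0.15817768] dist 0.07451475382368344 az -41.21733357072997
stripe dir 82.62923384332476
-118 0.25; -114 0.36; -110 0.36; -106 0.36; -102 0.5; -98 0.5; -94 0.62; -90 0.58; -86 0.64; -14 0.21; -10 0.25; -6 0.23; -2 0.33; 2 0.46; 6 0.43; 10 0.5; 14 0.54; 18 0.62; 22 0.67; 26 0.55; 30 0.6; 34 0.62; 38 0.64; 42 0.54; 46 0.54; 50 0.54; 54 0.86; 58 1.0; 62 1.0; 66 1.0; 70 1.0; 74 1.0; 78 0.31; 82 0.23; 
elbow hsv [ 23 161 238] [ 22 159 236] wood [ 14 154 207] [ 13 153 223]
bbox (275, 138, 72, 131)
142 291 322 306.5 | 148 291 324 307.5 | 154 289 325 307.0 | 160 292 322 307.0 | 166 291 324 307.5 | 172 290 326 308.0 | 178 293 324 308.5 | 184 292 325 308.5 | 190 290 326 308.0 | 196 292 330 311.0 | 202 285 337 311.0 | 208 280 341 310.5 | 214 277 344 310.5 | 220 276 346 311.0 | 226 275 346 310.5 | 232 276 346 311.0 | 238 278 344 311.0 | 244 280 341 310.5 | 250 286 336 311.0 | 256 289 332 310.5 | 262 289 332 310.5 | 268 292 322 307.0 |
```

Run:
```python
from h import *
big=lambda m:max(cv2.findContours(m.astype(np.uint8),cv2.RETR_EXTERNAL,cv2.CHAIN_APPROX_NONE)[0],key=cv2.contourArea)
def circ(p):
    s=np.linalg.lstsq(np.c_[2*p,np.ones(len(p))],(p**2).sum(1),rcond=None)[0]; r=np.sqrt(s[2]+s[0]**2+s[1]**2); return s[:2],r
im,P=load("v1"); h,s,v=cv2.split(cv2.cvtColor(im,cv2.COLOR_BGR2HSV))
w=((s<40)&(v>200)).astype(np.uint8); w[:170]=0;w[330:]=0;w[:,:240]=0;w[:,400:]=0
w=cv2.morphologyEx(w,cv2.MORPH_OPEN,np.ones((11,11)))
p=cast(cv2.convexHull(big(w))[:,0],.12,pose=P)[:,:2]
for _ in range(4):
    C,r=circ(p); d=np.hypot(*(p-C).T)-r; p=p[abs(d)<max(.0006,np.std(d)*1.5)]
print("rim",C,r,len(p))
full=((s<40)&(v>200))
ys,xs=np.mgrid[150:350,230:400]; X=cast(np.c_[xs.ravel(),ys.ravel()],.12,pose=P)[:,:2]-C
rr=np.hypot(*X.T); az=np.degrees(np.arctan2(X[:,1],X[:,0])); lit=full[150:350,230:400].ravel()
ring=(rr>.0172)&(rr<.0205)&~lit
for a in range(-180,180,3):
    k=(abs(az-a-1.5)<1.5)&(rr>.0172)&(rr<.0205)
    f=(~lit[k]).mean()
    if f>.1: print(a+1.5,round(f,2),end="; ")
print()
ye=((h>22)&(h<36)&(s>150)&(v>120)).astype(np.uint8); ye[:120]=0;ye[220:]=0; ye[:,:330]=0; ye[:,420:]=0
ys,xs=np.where(ye); y=cast(np.c_[xs,ys],.10,pose=P)[:,:2]; M=y.mean(0)
u=np.linalg.eigh(np.cov(y.T))[1][:,1]; D=M-C
print("mark",len(y),M,"dist",np.hypot(*D),"az",np.degrees(np.arctan2(D[1],D[0])),"stripe",np.degrees(np.arctan2(u[1],u[0])),"ptp",np.ptp(y@u))
im,P=load("e1"); h,s,v=cv2.split(cv2.cvtColor(im,cv2.COLOR_BGR2HSV))
br=(h>=19)&(h<32)&(s>90)
b=[]
for r in range(145,192,2):
    x=np.where(br[r,260:370])[0]+260; b.append([(x.min()+x.max())/2,r])
B=cast(b,.068,pose=P)[:,:2]; u=np.linalg.svd(B-B.mean(0))[2][0]; print("outlet yaw",np.degrees(np.arctan2(u[1],u[0])),B.mean(0))
print("mouth",cast([[306.5,138]],.068,pose=P))
# collar circle z=.042, left/right rows
c=[]
for r in range(208,250,2):
    x=np.where(br[r,260:370])[0]+260; c+=[[x.min(),r],[x.max()+1,r]]
print("collar",circ(cast(c,.042,pose=P)[:,:2]))
im2=cv2.resize(im[170:290,240:380],None,fx=4,fy=4,interpolation=cv2.INTER_CUBIC); cv2.imwrite("pics/ez.png",im2)
```

```text
rim [ 0.51239915 -0.10701867] 0.030025714727226288 31
-124.5 0.25; -121.5 1.0; -118.5 1.0; -115.5 1.0; -112.5 1.0; -109.5 1.0; -106.5 1.0; -103.5 1.0; -100.5 1.0; -97.5 1.0; -94.5 0.62; 58.5 1.0; 61.5 1.0; 64.5 1.0; 67.5 1.0; 70.5 1.0; 73.5 1.0; 76.5 1.0; 79.5 1.0; 82.5 1.0; 85.5 0.89; 
mark 1107 [ 0.57146359 -0.10772128] dist 0.05906860980182476 az -0.6815356864109345 stripe 179.56344921638524 ptp 0.043501192829600965
outlet yaw -130.3347740209929 [0.5251351  0.26013145]
mouth [[0.53660181 0.27405781 0.068     ]]
collar (array([0.49757959, 0.22655378]), np.float64(0.025517655592894407))
```

View pics/ez.png

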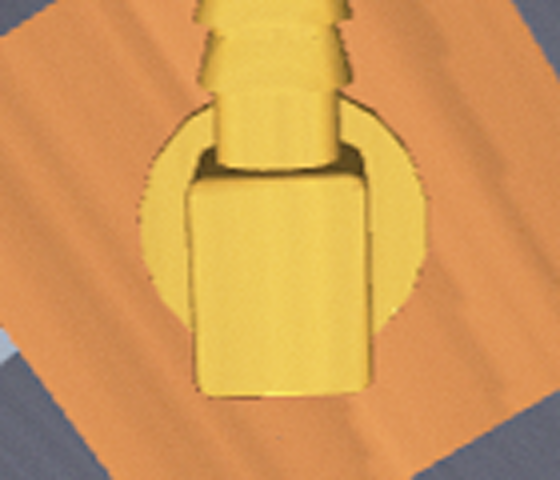

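Zoomed, the square body spans crop (189–370, 178–397) and the outlet axis runs straight up, so the tool is well aligned with the elbow. The measured slot lies at about 71.5°, with the vise yaw near -0.5°. Now I'll cross-check the mouth centre from the hole, then grasp.

Run:
```python
from h import *
im,P=load("v1"); h,s,v=cv2.split(cv2.cvtColor(im,cv2.COLOR_BGR2HSV))
lit=((s<40)&(v>200)).astype(np.uint8)
C=np.array([.5124,-.107]); 
ys,xs=np.mgrid[190:310,260:390]; X=cast(np.c_[xs.ravel(),ys.ravel()],.12,pose=P)[:,:2]
l=lit[190:310,260:390].ravel().astype(bool)
for _ in range(3):
    e=[];o=[]
    for a in np.radians(np.r_[-80:50:5,100:230:5]):
        d=X-C; t=d@[np.cos(a),np.sin(a)]; n=abs(d@[-np.sin(a),np.cos(a)])<.0008
        k=n&(t>.008)&(t<.022)&l; e.append(C+t[k].min()*np.array([np.cos(a),np.sin(a)]))
    e=np.array(e); q_=np.linalg.lstsq(np.c_[2*e,np.ones(len(e))],(e**2).sum(1),rcond=None)[0]; C=q_[:2]
print("hole",C,np.sqrt(q_[2]+C@C))
I,PE=load("e1"); print("bodytop",cast([[309.9,242.2]],.083,pose=PE))
y=np.radians(49.67); p=[.497,.2267]
arm.movep([*p,.17],q(y)); arm.line_to([*p,.122],.08); F0=np.array(arm.read_ft_force())
arm.move_gripper(0.0,60); print(arm.read_opening(),arm.read_finger_force(),F0,arm.read_ft_force())
arm.line_to([*p,.30],.15); arm.pause(.2)
print(arm.read_opening(),arm.read_finger_force(),arm.read_ft_force(),arm.read_time())
wshot("g1"); cv2.imwrite("pics/g1top.png",cv2.resize(np.hstack([cv2.imread("pics/g1.png"),snapshot("side")]),None,fx=.6,fy=.6))
```

```text
hole [ 0.51234504 -0.10697669] 0.01563235553500929
bodytop [[0.49742745 0.22674104 0.083     ]]
0.31874959867827457 59.61426258087158 [-0.15354677  0.63560744 -0.35739573] [-0.47076419  0.39437042  3.34343604]
0.31572524549349235 59.28076207637787 [-0.52154803  1.08319033 -2.48365027] 7.5083
```

View pics/g1top.png

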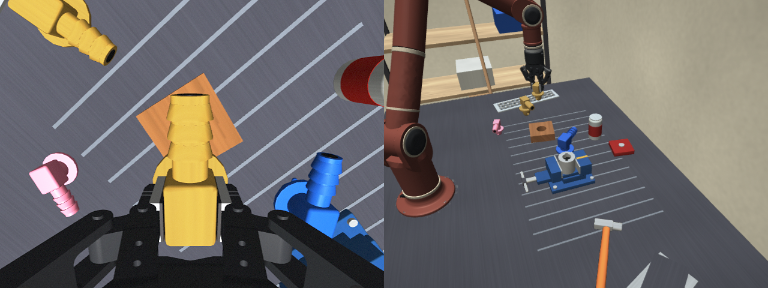

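Elbow is held upright between the pads with its outlet straight along tool x. The hole fit (r 15.6 mm) gives the same centre as the rim. Moving over the mouth and lowering with force checks.

Run:
```python
from h import *
C=[.512,-.107]; y=np.radians(71.3)
arm.movep([*C,.30],q(y)); arm.line_to([*C,.240],.12); arm.pause(.2)
f0=np.array(arm.read_ft_force()); m0=np.array(arm.read_wrist_torque()); np.savez("zero.npz",f=f0,m=m0); print("f0",f0.round(2),m0.round(3))
for z in np.arange(.236,.2135,-.002):
    arm.line_to([*C,z],.04); arm.pause(.05)
    f=np.array(arm.read_ft_force())-f0; m=np.array(arm.read_wrist_torque())-m0
    print(round(z,4),np.round(arm.read_tool_pos(),4),f.round(1),m.round(2))
    if abs(f).max()>12: break
print(arm.read_opening(),arm.read_time())
```

```text
f0 [ 0.28 -0.4  -2.56] [ 0.006 -0.001  0.035]
0.236 [ 0.5119 -0.107   0.2359] [-0.4 -0.2  0.5] [-0.02 -0.03 -0.01]
0.234 [ 0.512  -0.107   0.2339] [0.4 0.3 1.1] [ 0.01 -0.04 -0.05]
0.232 [ 0.512  -0.107   0.2319] [-0.6  0.6  0.1] [-0.05 -0.05 -0.  ]
0.23 [ 0.512  -0.107   0.2299] [-0.7  0.7  0.4] [-0.06 -0.02 -0.04]
0.228 [ 0.512  -0.107   0.2279] [ 0.4  1.1 -0.1] [-0.04  0.02  0.04]
0.226 [ 0.512  -0.107   0.2259] [-0.7  1.1  0.5] [-0.05 -0.04  0.01]
0.224 [ 0.512  -0.107   0.2239] [-0.6  0.5  1. ] [-0.04  0.    0.  ]
0.222 [ 0.512  -0.107   0.2219] [-0.1  0.7  1. ] [ 0.02  0.03 -0.04]
0.22 [ 0.512  -0.107   0.2199] [-0.6  0.4 -0.7] [ 0.05  0.05 -0.05]
0.218 [ 0.512  -0.107   0.2179] [-0.2  0.4 -0.4] [-0.02  0.05 -0.06]
0.216 [ 0.512  -0.107   0.2159] [0.  0.5 0.4] [-0.    0.08 -0.07]
0.214 [ 0.5121 -0.1071  0.2142] [-1.1 -0.4  2.3] [ 0.02  0.08 -0.03]
0.3152519798978399 13.325
```

The elbow dropped through the slots with no resistance and touches the seal. Now the screwing, following it down.

```bash
cat > turn.py <<'E'
from h import *
import json
def turn(a0,degs,z):
    C=[.512,-.107]; Z=np.load("zero.npz")
    for a in degs:
        t=71.3-a
        z-=max(0,a-max(a0,33))*.065e-3; d=a-a0; a0=a
        arm.line_to([*C,z],max(1e-4,.0002),ori=q(np.radians(t))) if 0 else arm.movep([*C,z],q(np.radians(t)))
        arm.pause(.1)
        f=np.mean([np.array(arm.read_ft_force()) for _ in range(3)],0)-Z["f"]; m=np.array(arm.read_wrist_torque())-Z["m"]
        R=Ro.from_quat(arm.read_eef_rot()).as_matrix()
        print(round(a,1),"yaw",round(np.degrees(np.arctan2(R[1,0],R[0,0])),2),"z",round(z,5),np.round(arm.read_tool_pos(),4),f.round(1),m.round(2),"op",round(arm.read_opening(),3))
        if abs(m[2])>.7 or abs(f).max()>20: print("STOP");break
        if abs(f[2])>4: z+=np.clip(f[2]*1e-4,-.0005,.0005)
    print("end",a0,z,arm.read_time()); return a0,z
E
python3 - <<'E'
from turn import *
turn(0,[5,10,15,20,25,30,33,36,39,42,45],.2143)
E
```

```text
5 yaw 66.4 z 0.2143 [ 0.5122 -0.1071  0.2144] [ 0.6 -0.1  1.4] [-0.06 -0.08 -0.07] op 0.32
10 yaw 61.42 z 0.2143 [ 0.5121 -0.1071  0.2144] [ 0.1 -0.1  1.8] [-0.13 -0.06 -0.04] op 0.315
15 yaw 56.43 z 0.2143 [ 0.512  -0.107   0.2143] [0.9 0.5 2. ] [-0.06 -0.03 -0.01] op 0.321
20 yaw 51.43 z 0.2143 [ 0.512  -0.107   0.2143] [ 0.3 -0.5  2.4] [-0.05 -0.01 -0.03] op 0.318
25 yaw 46.43 z 0.2143 [ 0.512  -0.107   0.2143] [0.5 1.1 2.2] [-0.02  0.04  0.01] op 0.319
30 yaw 41.43 z 0.2143 [ 0.5119 -0.1069  0.2143] [-0.5  0.6  1.7] [ 0.04  0.12 -0.03] op 0.32
33 yaw 38.39 z 0.2143 [ 0.5119 -0.1069  0.2142] [-1.   0.5  2.3] [ 0.06  0.12 -0.06] op 0.322
36 yaw 35.38 z 0.2141 [ 0.512  -0.107   0.2141] [-1.7  1.1  2.9] [0.1  0.1  0.01] op 0.32
39 yaw 32.38 z 0.21391 [ 0.512  -0.1069  0.2139] [-0.9  0.5  2.9] [ 0.14  0.18 -0.07] op 0.318
42 yaw 29.37 z 0.21371 [ 0.512  -0.107   0.2137] [-1.3  0.8  2.7] [ 0.15  0.15 -0.04] op 0.316
45 yaw 26.37 z 0.21352 [ 0.512  -0.107   0.2136] [-0.2  1.5  3.8] [ 0.17  0.2  -0.05] op 0.318
end 45 0.21352 17.175
```

Run:
```python
from turn import *
turn(45,[48,51,54,57,60,63,66],.21352)
im,P=wshot("m1"); cv2.imwrite("pics/m1c.png",cv2.resize(im[20:420,150:500],None,fx=1.4,fy=1.4))
```

```text
48 yaw 23.37 z 0.21332 [ 0.5121 -0.107   0.2134] [-0.3  1.6  5. ] [ 0.17  0.22 -0.09] op 0.317
51 yaw 20.36 z 0.21363 [ 0.512  -0.1069  0.2134] [-0.   1.3  1.1] [ 0.07  0.   -0.11] op 0.316
54 yaw 17.36 z 0.21343 [ 0.512  -0.107   0.2133] [ 0.9  1.1 -0.2] [ 0.08 -0.   -0.1 ] op 0.319
57 yaw 14.36 z 0.21324 [ 0.5119 -0.1069  0.2131] [-1.1  1.2 -1. ] [ 0.05 -0.02 -0.05] op 0.316
60 yaw 11.36 z 0.21304 [ 0.5119 -0.107   0.2129] [-0.3  0.1 -1.3] [ 0.    0.03 -0.08] op 0.32
63 yaw 8.35 z 0.21285 [ 0.5119 -0.107   0.2128] [-0.3  0.  -1.7] [-0.    0.03 -0.17] op 0.319
66 yaw 5.35 z 0.21265 [ 0.5119 -0.107   0.2126] [-0.2  1.2 -2.3] [-0.06  0.09 -0.12] op 0.32
end 66 0.21265383561036655 19.625
```

View pics/m1c.png

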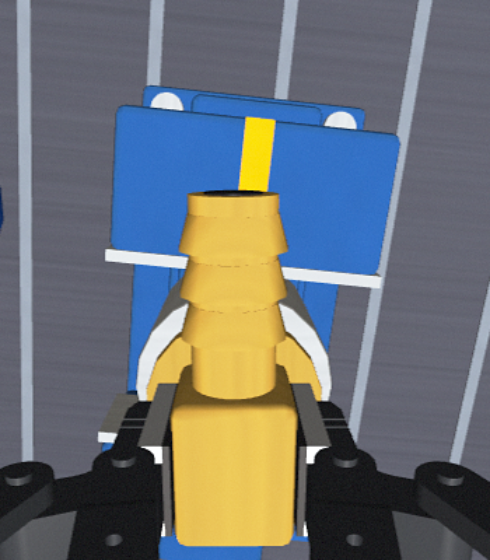

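The outlet tip is centred at crop (233,195) and the stripe at (258,150), to its right, so a few more degrees clockwise are needed. I'll measure how many.

Run:
```python
from h import *
im,P=load("m1"); h,s,v=cv2.split(cv2.cvtColor(im,cv2.COLOR_BGR2HSV))
ye=(h>25)&(h<36)&(s>200)&(v>120); ye[:95]=0; ye[152:]=0; ye[:,:310]=0; ye[:,360:]=0
ys,xs=np.where(ye); y=cast(np.c_[xs,ys],.10,pose=P)[:,:2]; M=y.mean(0); u=np.linalg.eigh(np.cov(y.T))[1][:,1]
D=M-P[0][:2]; print(len(y),M,"az",np.degrees(np.arctan2(D[1],D[0])),"dist",np.hypot(*D),"dir",np.degrees(np.arctan2(u[1],u[0])))
t=cast([[316.8,160]],.159,pose=P)[0,:2]-P[0][:2]; print("mouth az",np.degrees(np.arctan2(t[1],t[0])),np.hypot(*t))
```

```text
903 [ 0.58311046 -0.10750997] az -0.39291733417965224 dist 0.0712210930976926 dir 179.15347735717862
mouth az 5.311095406542065 0.06155889373670203
```

Run:
```python
from turn import *
a,z=turn(66,[68.5,71],.21265)
arm.move_gripper(0.6,60); arm.pause(.2)
C=[.512,-.107]
print(arm.read_opening(),arm.read_ft_force())
arm.line_to([*C,.27],.1); arm.pause(.2)
im,P=wshot("r1"); cv2.imwrite("pics/r1c.png",cv2.resize(np.hstack([im[20:460,130:510],snapshot("top")[180:350,280:440].repeat(2,0).repeat(2,1)[:340].__class__ and cv2.resize(snapshot("top")[180:350,290:440],(380,440))]),None,fx=1.0,fy=1.0))
print(arm.read_time())
```

```text
68.5 yaw 2.83 z 0.21249 [ 0.5119 -0.107   0.2124] [-0.9 -0.1 -2.3] [-0.03  0.13 -0.07] op 0.317
71 yaw 0.33 z 0.21232 [ 0.5119 -0.107   0.2123] [-1.   0.8 -2.9] [-0.06  0.18 -0.12] op 0.317
end 71 0.21232499999999999 20.375
0.6039645098121369 [ 0.26791418 -0.40264953 -0.44020805]
22.0083
```

View pics/r1c.png

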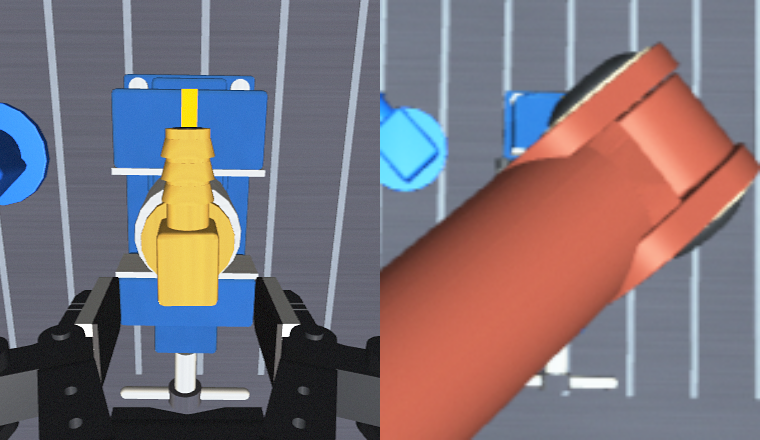

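Released: the elbow stands upright in the coupling, and its outlet tip at crop (187,130) points along the stripe at (189,107). I'll check the angle numerically.

Run:
```python
from h import *
im,P=load("r1"); h,s,v=cv2.split(cv2.cvtColor(im,cv2.COLOR_BGR2HSV))
ye=(h>25)&(h<36)&(s>200)&(v>120); ye[:105]=0; ye[146:]=0; ye[:,:300]=0; ye[:,340:]=0
ys,xs=np.where(ye); y=cast(np.c_[xs,ys],.10,pose=P)[:,:2]; M=y.mean(0); D=M-[.512,-.107]
print(len(y),M,"mark az",np.degrees(np.arctan2(D[1],D[0])))
br=(h>=19)&(h<=25)&(s>90); b=[]
for r in range(154,225,2):
    x=np.where(br[r,280:355])[0]+280; b.append([(x.min()+x.max()+1)/2,r])
b=np.array(b); print(b[::4].tolist())
b=b[:22]
B=cast(b,.159,pose=P)[:,:2]; k=np.polyfit(B[:,0],B[:,1],1); print("outlet yaw",np.degrees(np.arctan(k[0])),"axis y at x=.512",np.polyval(k,.512),"mouth y",np.polyval(k,.574))
for z in(.170,.173,.1755,.18): # body top edges give height via 28 mm width
    e=cast([[290,300],[347,300]],z,pose=P)
x=np.where(br[300])[0]; x=x[(x>270)&(x<370)]; print("body px",x.min(),x.max(),[ (z,round(1e3*np.ptp(cast([[x.min(),300],[x.max()+1,300]],z,pose=P)[:,1]),2)) for z in(.170,.1734,.1755,.18)])
```

```text
538 [ 0.5831237  -0.10742902] mark az -0.345601896788604
[[318.0, 154.0], [317.5, 162.0], [317.5, 170.0], [318.0, 178.0], [318.0, 186.0], [318.0, 194.0], [318.0, 202.0], [318.0, 210.0], [318.0, 218.0]]
outlet yaw 0.5229033309448659 axis y at x=.512 -0.10738028118148779 mouth y -0.10681442961403795
body px 288 347 [(0.17, np.float64(27.28)), (0.1734, np.float64(26.73)), (0.1755, np.float64(26.39)), (0.18, np.float64(25.66))]
```

The outlet is about 0.8° short of the mark line, so it hasn't run past. Backing away and handing in.

Run:
```python
from h import *
arm.line_to([.512,-.107,.36],.15); arm.pause(.3); print(arm.read_time(), ticket.finish_job())
```

```text
the job is handed in; nothing more can be done
23.0583 None
```

The elbow is seated in the coupling and screwed clockwise about 71° against the seal. Its outlet points over the yellow mark, about 0.8° short by my measurement, and it is released. The job was handed in at 23 s, and the hammer, can and magnet were left alone. The wrist torque stayed within about 0.2 N m with no clear rise against the seal.

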